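# Crack open a stuck brush-cap pot and hold it ajar

## Task

The cap of the bolted-down sealant pot, which carries a brush on its underside, is stuck on its seal: grip the cap by its bar, pull it straight up until the seal gives, and stop with the cap held slightly open, about 1.5 cm above its seat, for at least a second. Then brush the inside of the pot: raise the cap about 5 cm above its seat and lower it back to the slightly open position, two times over, never drawing the brush out of the pot's mouth. Finish there, still gripping the cap and holding it level and clear of the pot at about 1.5 cm open (do not shut it, let go or take it off), and leave the things standing round it alone.

Things in the scene. Friction and masses are not known exactly. Their poses are not given: they have to be found in the camera images.
- pot: round aluminium pot, 64 mm across and 90 mm high with a narrower neck (about 50 mm across), on a dark round steel foot 94 mm across with three screws; fixed to the table. Origin at the centre of its underside, z up. Beyond it to the left the column of a bottle filling stand (x 0.60 to 0.75, y 0.10 to 0.25 m, over 0.6 m high, with arms to the left) is in the way of an arm that swings across
- pot_rim (a point): centre of the pot's mouth, level with its rim, 90 mm above the table. The mouth is about 40 mm across, the inside 84 mm deep. The seal: a bead in the cap's skirt rides over four sprung balls in the neck. It holds with a peak of about 10 to 16 N in the first 3 mm of a straight pull; then the balls push the cap on upward (up to 7 N, a jerk) until it is free at about 8 mm
- cap: round black plastic cap, 62 mm across, over the pot's neck, about 0.08 kg, with an upright grip bar on top and a brush below. Origin at the centre of the underside of its disc: it coincides with pot_rim when the cap is shut, so the cap's opening is its height above pot_rim. z up, x along the bar. The disc's top is 6 mm above the origin, the skirt reaches 16 mm below it
- cap_grip (a point): point in the middle of the bar to grip, 27 mm above the cap's origin and 21 mm above the top of its disc. The bar is centred on the cap, 44 mm long (x), 16 mm thick (y) and 34 mm tall (from 6 to 40 mm above the cap's origin); grip it across its 16 mm thickness, with about 30 to 50 N
- brush_tip (a point): lower end of the brush, 80 mm below the cap's origin on the cap's axis; the brush is 18 mm across with straight grey bristles and points straight down into the pot
- seal_jar: bystander: clear jar with black screw lid and sealing rings inside, 58 mm across, 56 mm high, origin at its underside; leave alone
- thread_tape: bystander: white ring-shaped spool of tape lying flat, 54 mm across, 15 mm high, origin at its underside; leave alone
- tape_measure: bystander: yellow and black tape measure, 34x79x57 mm, origin at its underside; leave alone
Things that resemble listed ones, but are neither listed nor needed, are in the scene too. Leave any purple look-alike of the cap alone.

How it is judged:
By the outcome, as a careful person would: the job done as asked, in the order asked, and still so for the second after the job is handed in, while the arm keeps its last pose, push and grip.
It also fails if it takes over 48 s, if anything falls off the work surface, if the arm or the gripper's body presses on something with over 40 N, if the wrist force passes 120 N, or if a joint passes its speed limit or range.

## Robot

A 6-joint arm with a two-finger parallel gripper is mounted at the origin on a cart in front of the work surface, level with it; the furniture and walls round the work are solid. World frame = base frame: x ahead of the robot, y to its left, z up, the work surface at z = 0. Lengths are in m, angles in rad, forces in N, time in s.
With the tool pointing down it reaches from about 0.35 to 0.775 m from the base axis. Payload 7.3 kg.
Tool frame: the origin (TCP) lies at the very end of the fingers, on their centre line; the grasp point (between the pads) lies 19 mm behind it; z points along the fingers, y is the line along which they close (so a half turn about z gives the same grasp; the last joint's range is limited). The gripper opens to 92 mm and grips with 3 to 60 N. Pads are 19 mm wide; open, the fingers measure 130 mm over their backs; the gripper's body (75 mm by 190 mm) begins 47 mm behind the grasp point.
Start: joints at [-1.251, 0.342, 1.524, -0, 1.275, -0.146], TCP at [0.236, -0.469, 0.227] pointing down, gripper open.
Joint ranges: [-2.53, 2.53], [-0.77, 2.02], [0.04, 2.7], [-1, 4.14], [0.28, 2.66], [-3.11, 3.11]. Speed limits (rad/s): [2.57, 2.57, 3.14, 3.14, 3.14, 3.14].

## Interface

Orientations are given as [roll, pitch, yaw] about the fixed x, y, z axes, in that order (R = Rz(yaw) Ry(pitch) Rx(roll)).
In Python, from cell import observe, read_camera, get_calibration, hand_in, search_frame gives the robot as it stands.
- The arm moves only by the tool step_arm, never from a script. Its argument "commands" is a list of rows, each an object with "translation": the shift along the tool's x, y, z in mm, a list of three; "roll": the turn about the tool's z in rad. In form: [{"translation": [x, y, z], "roll": roll}, ...]. A call has 1 to 20 rows; each row shifts and turns the commanded pose from where the row before left it, along the tool's axes as they then stand; what a row does not reach is not made up. A row lasts 1/12 s, in which the tool goes at most 41.7 mm and 7.16 degrees, less where a joint would pass 70% of its speed; a pose out of reach is approached as far as the arm can. A call is refused whole if a number of a shift passes 41.7 or a number of a turn 0.125, either way. A call with a gripper value outside its range is refused whole. "fingers" is the opening, from 0 (shut) to 1 (fully open), set as the call begins (left out, the last holds). The fingers move at their own pace and stop on an object; "grip_force" is the grip in N (left out, the last holds). Time passes only in rows, so rows that do not move let the fingers close. It gives the time, the measured TCP pose, the force, the opening and the grip force at its end, in the units of the state.
- observe(): the state, without advancing time (a new reading comes with each control period).
- read_camera(name): name is "side" or "top" or "wrist"; returns the picture (420x560x3 uint8, red, green, blue); there is no depth.
- get_calibration(name): a dict with "camera_matrix" (3x3 intrinsics, pixels), "world_from_camera" (4x4, takes a point from camera to world coordinates). Camera axes: x right, y up, looking along -z (the intrinsics and any distortion apply to the point x, -y, -z); pixel columns grow to the right and rows downward; lengths in m; the calibration is good to about 2 mm. A picture is of the moment at which its call begins: read the wrist's pose just before it. get_calibration takes no time and is no camera call; for the wrist camera it gives the pose at the moment of the call.
- hand_in(): hands the job in; it is judged then, once.
Trained networks look in the newest picture that a camera, given by its name, has taken for a name from the list of things; names that differ only in an ending like _2 or _b are one class to them, and where a whole thing is asked for, a point or a joint stands for the part that bears it (a point fixed in the world has none). Each returns a list of dicts, best first, with "confidence" (0 to 1); they miss things now and then, are a little off and sometimes report something else, mostly with a low value. They report only what shows in the picture. A call takes as long as a camera call. They do not tell look-alikes from the thing itself.
- search_frame(camera, name): "at" ([x, y, z] in m, in world coordinates, good to about 4 mm: the middle of the surface that is visible of it).
The state is a dict: "time": time; "qpos": joint angles; "qvel": joint speeds; "joint_efforts": joint torques, N m; "tool_pos": TCP position; "tool_rot": TCP orientation; "contact_force": force on the tool from outside, world axes, zero at the start; "torque": the same for the moment, N m; "opening": finger opening in m; "grip_force": force on a finger pad.
Only numpy, scipy, OpenCV 4.12 (cv2) and the standard library are available. Lean on these libraries where they do the work, as an engineer would, in place of code of your own. Each camera call takes 0.05 s, during which the arm holds its last target. There are 200 camera calls.

## Working session

There is one attempt and no reset: what is moved stays moved. The work goes in short steps, Python scripts to look and compute and a tool call to move; the robot and the scene stay as the last step left them, time stands still between calls to the robot, and variables do not carry over. Pictures are saved under pics/ and viewed, at most 10 in all, crops included, and the job is handed in when it is done.

Besides the shell and the picture viewer there is one more tool, called as name([rows], argument=value, ...), one row to a line, values as JSON. step_arm: Moves the arm, as the interface text tells. Its arguments: {"type":"object","properties":{"commands":{"type":"array"},"fingers":{"type":"number"},"grip_force":{"type":"number"}},"required":["commands"]}

```bash
mkdir -p pics
python3 - <<'E'
from cell import *
import cv2,numpy as np
s=observe();print(s['time'],s['tool_pos'],s['tool_rot'],s['contact_force'],s['opening'])
for c in('side','top'):
    im=read_camera(c);cv2.imwrite(f'pics/{c}0.png',cv2.cvtColor(im,cv2.COLOR_RGB2BGR))
    for n in('pot','cap','cap_grip','pot_rim','seal_jar','thread_tape','tape_measure'):
        print(c,n,[(np.round(d['at'],3).tolist(),round(d['confidence'],2)) for d in search_frame(c,n)][:3])
print(observe()['time'])
E
```

```text
0.0 [ 0.23566404 -0.46867429  0.22603009] [-3.14003358e+00 -2.18265809e-04  4.65760616e-01] [-0.33497366  0.78806777 -1.11049698] 0.09174020739096311
side pot [([0.462, -0.096, 0.034], 0.77)]
side cap [([0.456, -0.109, 0.098], 0.94), ([0.426, 0.104, 0.076], 0.92), ([0.433, -0.238, 0.107], 0.69)]
side cap_grip [([0.461, -0.109, 0.097], 0.89), ([0.427, 0.102, 0.089], 0.86), ([0.432, -0.237, 0.104], 0.61)]
side pot_rim [([0.461, -0.095, 0.029], 0.57)]
side seal_jar [([0.56, -0.176, 0.032], 0.94), ([0.462, -0.097, 0.031], 0.62)]
side thread_tape [([0.592, -0.085, 0.017], 0.53)]
side tape_measure [([0.526, 0.003, 0.035], 0.92)]
top pot [([0.45, -0.114, 0.004], 0.93)]
top cap [([0.46, -0.123, 0.094], 0.97), ([0.426, 0.083, 0.087], 0.78), ([0.442, -0.24, 0.083], 0.55)]
top cap_grip [([0.454, -0.124, 0.098], 0.96), ([0.44, -0.238, 0.085], 0.89), ([0.427, 0.08, 0.088], 0.79)]
top pot_rim [([0.454, -0.112, 0.007], 0.77)]
top seal_jar []
top thread_tape [([0.586, -0.095, 0.01], 0.75)]
top tape_measure [([0.52, -0.015, 0.049], 0.92)]
0.8
```

View pics/side0.png

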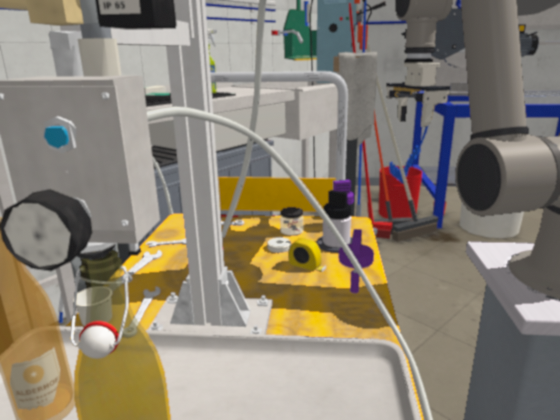

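View pics/top0.png

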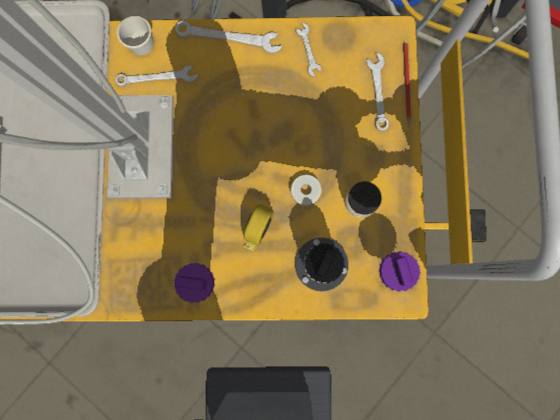

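The top picture shows three caps: black at (322,262) on the dark screwed foot, and purple ones at (194,282) and (400,271). The black one is the target, since it sits on the bolted pot and the purple ones are look-alikes. I'll confirm that in one enlarged crop and get the bar's direction from it.

```bash
cat > h.py <<'E'
from cell import *
import cv2,numpy as np
def ray(c,px,z,K=None):
    k=get_calibration(c);K=np.array(k['camera_matrix']);T=np.array(k['world_from_camera'])
    p=np.linalg.inv(K)@[px[0],px[1],1];d=T[:3,:3]@[p[0],-p[1],-p[2]];o=T[:3,3]
    return o+d*(z-o[2])/d[2]
def proj(c,P):
    k=get_calibration(c);K=np.array(k['camera_matrix']);T=np.array(k['world_from_camera'])
    q=T[:3,:3].T@(np.array(P)-T[:3,3]);q=K@[q[0],-q[1],-q[2]];return q[:2]/q[2]
E
python3 - <<'E'
from h import *
print(get_calibration('top'))
im=cv2.imread('pics/top0.png')[217:307,262:382]
im=np.clip(255*(im/255.)**.45,0,255).astype('uint8')
cv2.imwrite('pics/crop.png',cv2.resize(im,None,fx=6,fy=6,interpolation=cv2.INTER_CUBIC))
for z in(0,.096,.13):print(z,ray('top',(322,262),z))
E
```

```text
{'camera_matrix': array([[523.77227197,   0.        , 282.99155221],
       [  0.        , 523.77227197, 203.79184624],
       [  0.        ,   0.        ,   1.        ]]), 'world_from_camera': array([[-0.00908222,  0.99098261, -0.13368242,  0.43797483],
       [-0.99976252, -0.01164732, -0.01841846, -0.07462831],
       [-0.01980941,  0.13348339,  0.99085305,  0.929761  ],
       [ 0.        ,  0.        ,  0.        ,  1.        ]])}
0 [ 0.45909239 -0.12516649  0.        ]
0.096 [ 0.45691195 -0.1199483   0.096     ]
0.13 [ 0.45613971 -0.1181002   0.13      ]
```

View pics/crop.png

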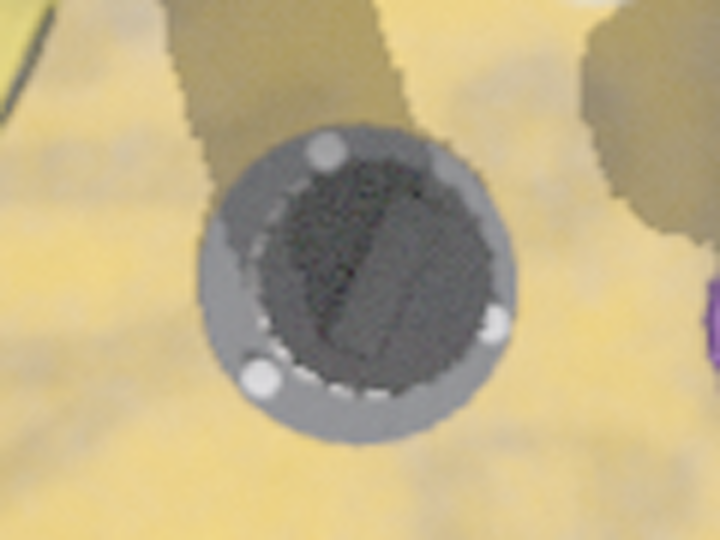

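The crop confirms the black cap on the screwed foot. Its disc centre is at crop (377,276) and the bar runs from (420,205) to (355,345).

Run:
```python
from h import *
f=lambda u,v:((u-2.5)/6+262,(v-2.5)/6+217)
print('foot',ray('top',f(358,284),.006))
print('disc',ray('top',f(377,276),.094));a=ray('top',f(420,205),.13);b=ray('top',f(355,345),.13)
print('bar',a,b,(a+b)/2,np.linalg.norm(a-b),np.degrees(np.arctan2(*(a-b)[1::-1])))
s=observe();print(s['tool_pos'],s['tool_rot'],s['qpos'],get_calibration('wrist')['world_from_camera'])
```

```text
foot [ 0.45563391 -0.12346592  0.006     ]
disc [ 0.45600246 -0.12386236  0.094     ]
bar [ 0.47299679 -0.13296945  0.13      ] [ 0.4380029  -0.11586804  0.13      ] [ 0.45549984 -0.12441874  0.13      ] 0.03894907736328802 -26.044618842872506
[ 0.23582222 -0.46908822  0.22675178] [3.14144811e+00 3.68435585e-06 4.65772137e-01] [-1.25101617e+00  3.41979316e-01  1.52409848e+00  1.81690750e-05
  1.27537132e+00 -1.45997271e-01] [[ 4.49037492e-01  8.53961700e-01  2.62896834e-01  3.07759628e-01]
 [-8.93512793e-01  4.29314897e-01  1.31619174e-01 -4.33128469e-01]
 [-4.67793211e-04 -2.94003628e-01  9.55804189e-01  3.85463390e-01]
 [ 0.00000000e+00  0.00000000e+00  0.00000000e+00  1.00000000e+00]]
```

step_arm([
  {"translation": [15, -9, 0], "roll": 0},
  {"translation": [28, -16.5, 0], "roll": 0},
  {"translation": [28, -16.5, 0], "roll": 0},
  {"translation": [28, -16.5, 0], "roll": 0},
  {"translation": [28, -16.5, 0], "roll": 0},
  {"translation": [28, -16.5, 0], "roll": 0},
  {"translation": [28, -16.5, 0], "roll": 0},
  {"translation": [28, -16.5, 0], "roll": 0},
  {"translation": [28, -16.5, 0], "roll": 0},
  {"translation": [28, -16.5, 0], "roll": 0},
  {"translation": [28, -16.5, 0], "roll": 0},
  {"translation": [28, -17, 0], "roll": 0},
  {"translation": [28, -17, 0], "roll": 0},
  {"translation": [28, -17, 0], "roll": 0},
], fingers=0.7)

```text
time: 1.97
tool_pos: [0.4741, -0.0963, 0.2269]
tool_rot: [3.141, -0.0, 0.466]
contact_force: [0.7, -0.0, 0.1]
opening: 0.0644
grip_force: 0.0
```

step_arm([
  {"translation": [0, 0, 0], "roll": 0.115},
  {"translation": [0, 0, 0], "roll": 0.115},
  {"translation": [0, 0, 0], "roll": 0.115},
  {"translation": [0, 0, 0], "roll": 0.115},
  {"translation": [0, 0, 0], "roll": 0.115},
  {"translation": [0, 0, 0], "roll": 0.115},
  {"translation": [0, 0, 0], "roll": 0.115},
  {"translation": [0, 0, 0], "roll": 0.115},
  {"translation": [0, 0, 0], "roll": 0},
  {"translation": [0, 0, 0], "roll": 0},
])

```text
time: 2.8
tool_pos: [0.4734, -0.0978, 0.2267]
tool_rot: [3.142, -0.0, -0.451]
contact_force: [0.7, 0.7, -0.2]
opening: 0.0644
grip_force: 0.0
```

Run:
```python
from h import *
s=observe();print(s['time'],s['tool_pos'],s['tool_rot'],s['qpos'],s['opening'],s['contact_force'])
im=read_camera('wrist')
print(search_frame('wrist','cap'),search_frame('wrist','cap_grip'))
c,r=[.4558,-.124],-.4545
u=np.array([np.cos(r),np.sin(r)])*.022;v=np.array([-np.sin(r),np.cos(r)])*.008
b=cv2.convertScaleAbs(cv2.cvtColor(im,cv2.COLOR_RGB2BGR))
b=np.clip(255*(b/255.)**.5,0,255).astype('uint8')
b=cv2.resize(b,None,fx=1.42,fy=1.42)
P=[proj('wrist',[*(c+i*u+j*v),.13]) for i,j in((1,1),(1,-1),(-1,-1),(-1,1))]
cv2.polylines(b,[np.int32(np.array(P)*1.42)],True,(0,255,0),1)
P=[proj('wrist',[c[0]+.031*np.cos(t),c[1]+.031*np.sin(t),.096]) for t in np.linspace(0,6.28,40)]
cv2.polylines(b,[np.int32(np.array(P)*1.42)],True,(0,0,255),1)
cv2.imwrite('pics/w1.png',b)
```

```text
2.8 [ 0.47339794 -0.09780243  0.22674108] [ 3.14158072e+00 -1.25094727e-04 -4.50760972e-01] [-3.62429324e-01  2.65839990e-01  1.63349922e+00 -2.42228713e-05
  1.24212989e+00  1.65913579e+00] 0.06436260080323608 [ 0.67285156  0.72626189 -0.21881521]
[{'at': [0.4662, -0.1247, 0.0964], 'confidence': 0.69}, {'at': [0.4551, -0.2399, 0.0865], 'confidence': 0.59}, {'at': [0.4329, 0.0809, 0.007], 'confidence': 0.42}] [{'at': [0.4611, -0.1261, 0.0999], 'confidence': 0.83}, {'at': [0.4297, 0.0812, 0.0101], 'confidence': 0.58}, {'at': [0.4505, -0.2372, 0.0877], 'confidence': 0.55}]
```

View pics/w1.png

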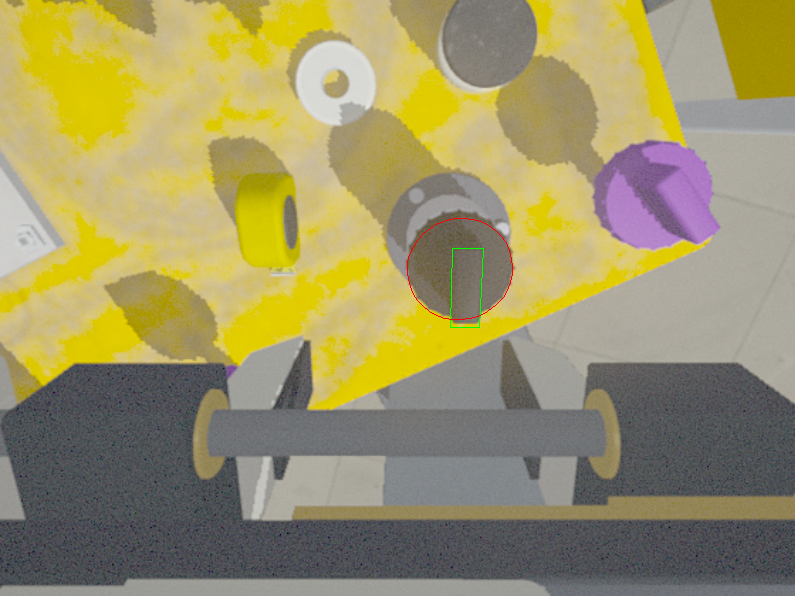

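The wrist view shows the black cap at (460,265) matching the predicted outlines, with the disc perhaps 2-4 mm further along tool +x. One enlarged crop will check the bar.

Run:
```python
from h import *
im=cv2.cvtColor(read_camera('wrist'),cv2.COLOR_RGB2BGR)[140:240,270:380]
b=np.clip(255*(im/255.)**.4,0,255).astype('uint8');b=cv2.resize(b,None,fx=6,fy=6,interpolation=cv2.INTER_CUBIC)
def F(p):return (np.array(p)-[270,140]+.4)*6
c,r=np.array([.458,-.125]),-.4545
u=np.array([np.cos(r),np.sin(r)])*.022;v=np.array([-np.sin(r),np.cos(r)])*.008
P=[F(proj('wrist',[*(c+i*u+j*v),.13])) for i,j in((1,1),(1,-1),(-1,-1),(-1,1))]
for p in P: cv2.circle(b,tuple(int(x) for x in p),3,(0,255,0),-1)
P=[F(proj('wrist',[c[0]+.031*np.cos(t),c[1]+.031*np.sin(t),.096])) for t in np.linspace(0,6.28,40)]
for p in P: cv2.circle(b,tuple(int(x) for x in p),2,(0,0,255),-1)
cv2.imwrite('pics/w2.png',b)
```

```text
(no output)
```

View pics/w2.png

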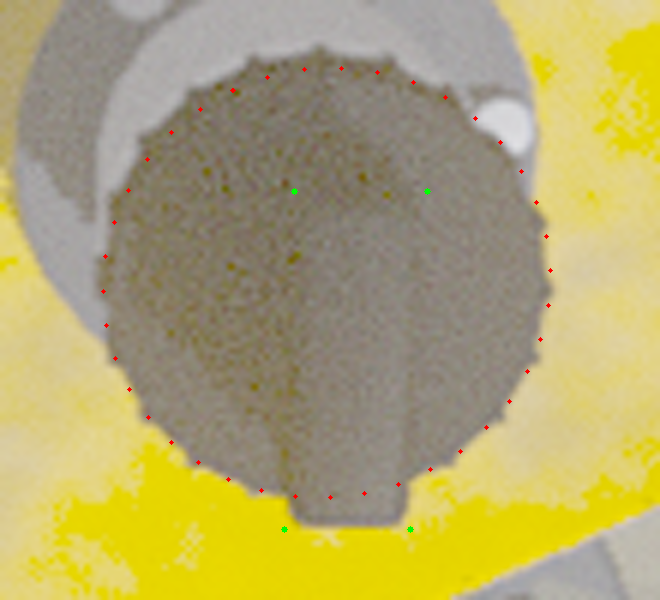

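The shifted outline at (0.458, -0.125) fits the disc, and the bar direction is good to about 1°. I'll move over it and then descend.

step_arm([
  {"translation": [-1, 10, 0], "roll": 0},
  {"translation": [-1, 11, 0], "roll": 0},
  {"translation": [0, 10, 0], "roll": 0},
  {"translation": [0, 0, 20], "roll": 0},
  {"translation": [0, 0, 25], "roll": 0},
  {"translation": [0, 0, 25], "roll": 0},
  {"translation": [0, 0, 20], "roll": 0},
  {"translation": [0, 0, 10], "roll": 0},
  {"translation": [0, 0, 0], "roll": 0},
  {"translation": [0, 0, 0], "roll": 0},
  {"translation": [0, 0, 0], "roll": 0},
])

```text
time: 3.92
tool_pos: [0.4584, -0.1256, 0.1276]
tool_rot: [3.141, -0.002, -0.455]
contact_force: [0.2, 0.3, -0.1]
opening: 0.0642
grip_force: 0.0
```

step_arm([
  {"translation": [0, 0, 8], "roll": 0},
  {"translation": [0, 0, 8], "roll": 0},
  {"translation": [0, 0, 6], "roll": 0},
  {"translation": [0, 0, 3], "roll": 0},
  {"translation": [0, 0, 1], "roll": 0},
  {"translation": [0, 0, 0], "roll": 0},
  {"translation": [0, 0, 0], "roll": 0},
  {"translation": [0, 0, 0], "roll": 0},
])

```text
time: 4.58
tool_pos: [0.4582, -0.1249, 0.1009]
tool_rot: [3.142, -0.001, -0.454]
contact_force: [0.4, 0.5, 0.2]
opening: 0.064
grip_force: 0.0
```

step_arm([
  {"translation": [0, 0, 0], "roll": 0},
  {"translation": [0, 0, 0], "roll": 0},
  {"translation": [0, 0, 0], "roll": 0},
  {"translation": [0, 0, 0], "roll": 0},
  {"translation": [0, 0, 0], "roll": 0},
  {"translation": [0, 0, 0], "roll": 0},
  {"translation": [0, 0, 0], "roll": 0},
  {"translation": [0, 0, 0], "roll": 0},
  {"translation": [0, 0, 0], "roll": 0},
  {"translation": [0, 0, 0], "roll": 0},
], fingers=0, grip_force=45)

```text
time: 5.42
tool_pos: [0.458, -0.1252, 0.1008]
tool_rot: [3.141, -0.0, -0.454]
contact_force: [-0.5, -2.5, 0.3]
opening: 0.0159
grip_force: 45.0
```

step_arm([
  {"translation": [0, 0.4, 0], "roll": 0},
  {"translation": [0, 0, 0], "roll": 0},
  {"translation": [0, 0, -0.5], "roll": 0},
  {"translation": [0, 0, -0.5], "roll": 0},
  {"translation": [0, 0, -0.5], "roll": 0},
  {"translation": [0, 0, -0.5], "roll": 0},
])

```text
time: 5.92
tool_pos: [0.4575, -0.1252, 0.102]
tool_rot: [3.141, 0.001, -0.454]
contact_force: [1.3, -4.1, -12.8]
opening: 0.0158
grip_force: 45.0
```

step_arm([
  {"translation": [0, 0, -0.5], "roll": 0},
  {"translation": [0, 0, -0.5], "roll": 0},
  {"translation": [0, 0, -0.5], "roll": 0},
  {"translation": [0, 0, -0.5], "roll": 0},
])

```text
time: 6.25
tool_pos: [0.4575, -0.1248, 0.1048]
tool_rot: [-3.141, 0.001, -0.454]
contact_force: [-1.8, -1.2, -3.5]
opening: 0.0153
grip_force: 45.0
```

step_arm([
  {"translation": [0, 0, -0.5], "roll": 0},
  {"translation": [0, 0, -0.5], "roll": 0},
  {"translation": [0, 0, -0.5], "roll": 0},
  {"translation": [0, 0, -0.5], "roll": 0},
])

```text
time: 6.58
tool_pos: [0.4581, -0.1251, 0.1074]
tool_rot: [-3.141, -0.001, -0.454]
contact_force: [-1.8, 0.7, 0.6]
opening: 0.016
grip_force: 45.0
```

step_arm([
  {"translation": [0, 0, -0.8], "roll": 0},
  {"translation": [0, 0, -0.8], "roll": 0},
  {"translation": [0, 0, -0.8], "roll": 0},
  {"translation": [0, 0, -0.8], "roll": 0},
  {"translation": [0, 0, 0], "roll": 0},
])

```text
time: 7.0
tool_pos: [0.4581, -0.1252, 0.1101]
tool_rot: [-3.141, -0.001, -0.454]
contact_force: [0.4, 0.9, -0.5]
opening: 0.0155
grip_force: 45.0
```

step_arm([
  {"translation": [0, 0, -1], "roll": 0},
  {"translation": [0, 0, -1], "roll": 0},
  {"translation": [0, 0, -1], "roll": 0},
  {"translation": [0, 0, -1], "roll": 0},
  {"translation": [0, 0, -1], "roll": 0},
  {"translation": [0, 0, -0.7], "roll": 0},
  {"translation": [0, 0, 0], "roll": 0},
  {"translation": [0, 0, 0], "roll": 0},
  {"translation": [0, 0, 0], "roll": 0},
  {"translation": [0, 0, 0], "roll": 0},
  {"translation": [0, 0, 0], "roll": 0},
  {"translation": [0, 0, 0], "roll": 0},
  {"translation": [0, 0, 0], "roll": 0},
  {"translation": [0, 0, 0], "roll": 0},
  {"translation": [0, 0, 0], "roll": 0},
  {"translation": [0, 0, 0], "roll": 0},
  {"translation": [0, 0, 0], "roll": 0},
])

```text
time: 8.42
tool_pos: [0.4578, -0.1252, 0.1156]
tool_rot: [3.142, -0.0, -0.454]
contact_force: [-0.0, -0.2, -0.8]
opening: 0.0159
grip_force: 45.0
```

Run:
```python
from h import *
im=cv2.cvtColor(read_camera('side'),cv2.COLOR_RGB2BGR)
print(observe()['tool_pos'],observe()['contact_force'])
P={k:proj('side',[.458,-.125,z]) for k,z in dict(foot=0,skirtlow=.089,disctop=.111).items()};print(P)
x,y=P['skirtlow'].astype(int);x0,y0=x-50,y-60
a=cv2.resize(im[y0:y0+110,x0:x0+100],None,fx=5,fy=5,interpolation=cv2.INTER_CUBIC)
a=np.clip(255*(a/255.)**.5,0,255).astype('uint8')
cv2.imwrite('pics/s1.png',a);print(x0,y0)
```

```text
[ 0.45783025 -0.12517434  0.11561869] [ 0.16762859  0.21388356 -1.11218645]
{'foot': array([335.32572032, 243.39453804]), 'skirtlow': array([336.30290393, 207.77755752]), 'disctop': array([336.55394912, 198.62731019])}
286 147
```

View pics/s1.png

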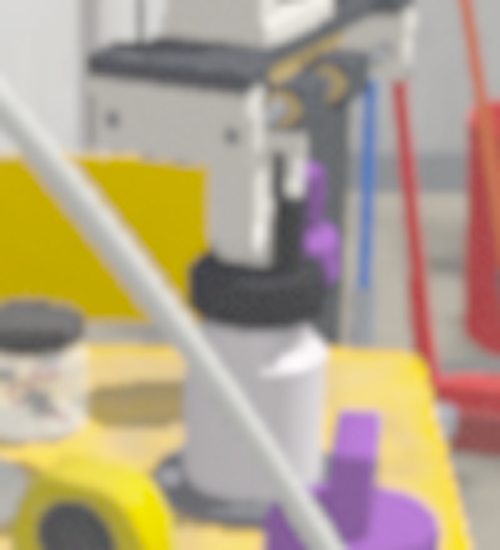

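Cap seen level at (255,290) in the crop, held clear with no slip. The strokes come next.

step_arm([
  {"translation": [0, 0, -2], "roll": 0},
  {"translation": [0, 0, -4], "roll": 0},
  {"translation": [0, 0, -6], "roll": 0},
  {"translation": [0, 0, -6], "roll": 0},
  {"translation": [0, 0, -6], "roll": 0},
  {"translation": [0, 0, -6], "roll": 0},
  {"translation": [0, 0, -3], "roll": 0},
  {"translation": [0, 0, -2], "roll": 0},
  {"translation": [0, 0, 0], "roll": 0},
  {"translation": [0, 0, 0], "roll": 0},
  {"translation": [0, 0, 0], "roll": 0},
  {"translation": [0, 0, 0], "roll": 0},
])

```text
time: 9.47
tool_pos: [0.4576, -0.1251, 0.1503]
tool_rot: [3.142, 0.001, -0.454]
contact_force: [0.2, 0.5, -1.1]
opening: 0.0158
grip_force: 45.0
```

step_arm([
  {"translation": [0, 0, 2], "roll": 0},
  {"translation": [0, 0, 4], "roll": 0},
  {"translation": [0, 0, 6], "roll": 0},
  {"translation": [0, 0, 6], "roll": 0},
  {"translation": [0, 0, 6], "roll": 0},
  {"translation": [0, 0, 5], "roll": 0},
  {"translation": [0, 0, 3], "roll": 0},
  {"translation": [0, 0, 2], "roll": 0},
  {"translation": [0, 0, 1], "roll": 0},
  {"translation": [0, 0, 0], "roll": 0},
  {"translation": [0, 0, 0], "roll": 0},
  {"translation": [0, 0, 0], "roll": 0},
  {"translation": [0, 0, 0], "roll": 0},
  {"translation": [0, 0, 0], "roll": 0},
])

```text
time: 10.63
tool_pos: [0.4579, -0.1252, 0.1158]
tool_rot: [3.142, -0.0, -0.454]
contact_force: [-0.3, -0.2, -0.5]
opening: 0.0157
grip_force: 45.0
```

step_arm([
  {"translation": [0, 0, -2], "roll": 0},
  {"translation": [0, 0, -4], "roll": 0},
  {"translation": [0, 0, -6], "roll": 0},
  {"translation": [0, 0, -6], "roll": 0},
  {"translation": [0, 0, -6], "roll": 0},
  {"translation": [0, 0, -6], "roll": 0},
  {"translation": [0, 0, -3], "roll": 0},
  {"translation": [0, 0, -2], "roll": 0},
  {"translation": [0, 0, 0], "roll": 0},
  {"translation": [0, 0, 0], "roll": 0},
  {"translation": [0, 0, 0], "roll": 0},
  {"translation": [0, 0, 0], "roll": 0},
])

```text
time: 11.63
tool_pos: [0.4576, -0.1251, 0.1503]
tool_rot: [3.142, 0.001, -0.454]
contact_force: [-0.1, -0.0, -0.1]
opening: 0.0158
grip_force: 45.0
```

step_arm([
  {"translation": [0, 0, 2], "roll": 0},
  {"translation": [0, 0, 4], "roll": 0},
  {"translation": [0, 0, 6], "roll": 0},
  {"translation": [0, 0, 6], "roll": 0},
  {"translation": [0, 0, 6], "roll": 0},
  {"translation": [0, 0, 5], "roll": 0},
  {"translation": [0, 0, 3], "roll": 0},
  {"translation": [0, 0, 2], "roll": 0},
  {"translation": [0, 0, 1], "roll": 0},
  {"translation": [0, 0, 0], "roll": 0},
  {"translation": [0, 0, 0], "roll": 0},
  {"translation": [0, 0, 0], "roll": 0},
  {"translation": [0, 0, 0], "roll": 0},
  {"translation": [0, 0, 0], "roll": 0},
  {"translation": [0, 0, 0], "roll": 0},
  {"translation": [0, 0, 0], "roll": 0},
  {"translation": [0, 0, 0], "roll": 0},
])

```text
time: 13.05
tool_pos: [0.4578, -0.1252, 0.1157]
tool_rot: [3.142, -0.0, -0.454]
contact_force: [-0.1, 0.7, -0.6]
opening: 0.0155
grip_force: 45.0
```

Run:
```python
from h import *
im=cv2.cvtColor(read_camera('side'),cv2.COLOR_RGB2BGR)
a=cv2.resize(im[147:257,286:386],None,fx=5,fy=5,interpolation=cv2.INTER_CUBIC)
cv2.imwrite('pics/s2.png',np.clip(255*(a/255.)**.5,0,255).astype('uint8'))
s=observe();print(s['time'],s['tool_pos'],s['contact_force'],s['opening'])
```

```text
13.1 [ 0.45784469 -0.12518931  0.11564301] [-0.87994899  0.59686653 -0.5292504 ] 0.0157017851739686
```

View pics/s2.png

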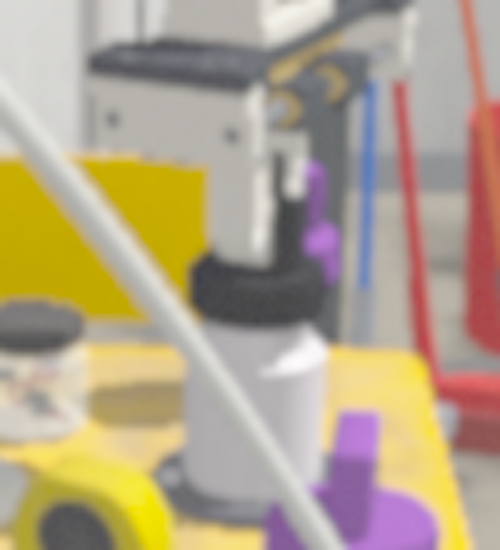

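The picture matches the one before the strokes: cap level at (255,290) and held about 1.5 cm open.

```bash
python3 -c "
from cell import *
print(hand_in())"
```

```text
the job is handed in; nothing more can be done
None
```

The job is handed in: the seal gave on a straight pull, I held the cap about 1.5 cm open for over a second, brushed twice up to about 5 cm, and finished at about 13 s still gripping the cap, level and about 1.5 cm open.

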